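# Turn the accessory carousel so the perfume faces front

## Task

On the closet's drawer unit stands a round wooden accessory carousel. Push it round with your fingertips, gently, by the upright pegs on its rim, until the perfume bottle with the ball stopper stands at the front, right in line with the tab that sticks out of the carousel's foot. Do not touch or lift anything standing on the carousel, and leave the things around it where they are.

Things in the scene. Friction and masses are not known exactly. Their poses are not given: they have to be found in the camera images.
- foot: Fixed dark wooden foot: a disc 180 mm across, 12 mm high, with a flat tab 30 mm wide and 12 mm high sticking out along the foot's own -x to 220 mm from the centre (82 mm beyond the carousel's edge), its end turned up to 30 mm. Origin: centre of its underside, on the work surface, z up. The tab marks the front; it points towards the robot, up to 35 degrees either way.
- tab_tip (a point): Middle of the top edge of the tab's upturned end (10 mm thick, 30 mm wide), 30 mm above the work surface, 215 mm from the carousel's axis.
- carousel: Light wooden turntable 276 mm across; turns either way without limit on the foot's vertical axis; 1 N at a peg moves it, unpushed it stops at once. Origin: axis, disc's underside, 18 mm above the work surface (disc top at 38 mm). Six upright pegs, 14 mm thick, 45 mm tall (tops at 83 mm), on the rim 125 mm from the axis, at 30, 90, 150, 210, 270, 330 degrees from its own x (counter-clockwise).
- perfume_mid (a point): The perfume bottle to be brought to the front: square white porcelain body 44 x 44 x 40 mm with a 30 mm dark metal ball as stopper, 76 mm tall, loose on the carousel about 66 mm from its axis; its origin is the middle of the thing, half-way up (38 mm above the carousel's top).
- cream_jar_mid (a point): Squat round white porcelain jar with a flat dark metal lid as wide as itself, 51 mm across, 44 mm tall, loose on the carousel about 66 mm from its axis; its origin is the middle of the thing, half-way up.
- lotion_mid (a point): Slim round white porcelain bottle with a flat-topped dark metal cap, 38 mm across, 72 mm tall, loose on the carousel about 66 mm from its axis; its origin is the middle of the thing, half-way up.
- ring_box_mid (a point): Grey cloth-covered ring box, 48 x 48 x 39 mm, loose on the carousel about 66 mm from its axis; its origin is the middle of the thing, half-way up.
- trinket_bowl: Bystander: white ceramic bowl, 100 mm across, 35 mm high, on the work surface to the left; origin at the centre of its underside.
- shoe_brush: Bystander: wooden shoe brush, 150 x 50 x 38 mm, long side along its x, on the work surface to the right; origin at the centre of its underside.
- glasses_case: Bystander: dark hard spectacle case, 65 x 160 x 44 mm, long side along its y, on the work surface to the far right; origin at the centre of its underside.
Mind the look-alikes: they are no part of the job. Leave any red look-alike of the part that bears lotion_mid alone.

How it is judged (in metres and radians):
On the way:
1. the fingers push the carousel round (contact force between the fingers and carousel above 0.2 N and angular speed of carousel above 0.02 rad/s), for 0.05 s.
At the end, for the whole second after the job is handed in: The perfume bottle is on the tab's side, its centre within 14 mm of the tab's centre line (about 12 degrees of turn); carousel at rest; all four things upright (0.25 rad) on it, within 105 mm of its axis; bowl, brush and case within 20 mm of their start (x of perfume_mid in the frame of foot below -0.045 m and y of perfume_mid in the frame of foot between -0.014 and 0.014 m and angular speed of carousel below 0.05 rad/s and angle between each of perfume_mid, cream_jar_mid, lotion_mid, ring_box_mid's own z axis and vertical below 0.25 rad and horizontal distance between each of perfume_mid, cream_jar_mid, lotion_mid, ring_box_mid and carousel below 0.105 m and z of each of perfume_mid, cream_jar_mid, lotion_mid, ring_box_mid in the frame of carousel above 0.02 m and distance of each of trinket_bowl, shoe_brush, glasses_case from where it was at the start of the episode below 0.02 m); the robot touches nothing.
It fails at once if the robot touches something standing on the carousel (more than 1.5 N) (contact force between any of the fingers, the arm and perfume above 1.5 N or contact force between any of the fingers, the arm and cream_jar above 1.5 N or contact force between any of the fingers, the arm and lotion above 1.5 N or contact force between any of the fingers, the arm and ring_box above 1.5 N).
It fails at once if something standing on the carousel is lifted more than 15 mm (z of perfume_mid in the frame of carousel above 0.073 m or z of cream_jar_mid in the frame of carousel above 0.057 m or z of lotion_mid in the frame of carousel above 0.071 m or z of ring_box_mid in the frame of carousel above 0.0545 m).
It fails at once if something on the carousel is tipped over (angle between any of perfume_mid, cream_jar_mid, lotion_mid, ring_box_mid's own z axis and vertical above 0.6 rad).
It fails at once if the carousel is pushed or squeezed with more than 30 N (contact force between any of the fingers, the arm and carousel above 30 N).
It fails at once if a bystander is moved more than 20 mm (distance of any of trinket_bowl, shoe_brush, glasses_case from where it was at the start of the episode above 0.02 m).
It also fails if it takes over 48 s, if anything falls off the work surface, if the arm or the gripper's body presses on something with over 40 N, if the wrist force passes 120 N, or if a joint passes its speed limit or range.

## Robot

A 7-joint arm with a two-finger parallel gripper is mounted at the origin on the work surface. World frame = base frame: x ahead of the robot, y to its left, z up, the work surface at z = 0. Lengths are in mm, angles in rad, forces in N, time in s.
With the tool pointing down it reaches from about 400 to 875 mm from the base axis. Payload 4.4 kg.
Tool frame: the origin (TCP) lies on the centre line of the jaws, within the pads' length; the fingertips stand 11 mm ahead of it and the grasp point (between the pads) lies 8 mm behind it (ctrl.tips_ahead is the distance from the TCP to the fingertips, in mm); z points along the fingers, y is the line along which they close (so a half turn about z gives the same grasp; the last joint's range is limited). The gripper opens to 85 mm and grips with 20 to 120 N. Pads are 22 mm wide; open, the fingers measure 114 mm over their backs; the gripper's body (76 mm by 85 mm) begins 54 mm behind the grasp point. The pads swing forward as they close: fully open they stand 13 mm farther back than shut.
Start: joints at [-1.354, 0.628, 0.038, 1.517, -0.027, 0.996, -0.02], TCP at [181.355, 624.202, 242.313] pointing down, gripper open.
Joint ranges: [-3.06, 3.06], [-0.37, 2.12], [-1.25, 1.32], [0.18, 2.47], [-1.1, 4.24], [0.23, 1.98], [-2.94, 2.94]. Speed limits (rad/s): [2.57, 2.57, 3.14, 3.14, 3.14, 3.14, 3.14].

## Interface

Orientations are given as [roll, pitch, yaw] about the fixed x, y, z axes, in that order (R = Rz(yaw) Ry(pitch) Rx(roll)).
In Python, from cell import ctrl, eyes, job gives the robot as it stands. The module is installed in compiled form; this text tells all that it offers.
- The arm moves only by the tool carry_out, never from a script. Its argument "moves" is a list of rows, each an object of numbers: "tx", "ty", "tz": the shift along the tool's x, y, z as a fraction of full scale; "twist": the turn about the tool's z as a fraction of full scale; "fingers": the opening, from 0 (shut) to 1 (fully open). In form: [{"tx": .., "ty": .., "tz": .., "twist": .., "fingers": ..}, ...]. A call has 1 to 12 rows; each row shifts and turns the commanded pose from where the row before left it, along the tool's axes as they then stand; what a row does not reach is not made up. Full scale, the value 1, is 0.3 m for a shift and pi rad for a turn. A row lasts 1/8 s, in which the tool goes at most 62.5 mm and 10.7 degrees, less where a joint would pass 70% of its speed; a pose out of reach is approached as far as the arm can. A call with a number of a shift or a turn outside -1 to 1 is refused whole. A call with a gripper value outside its range is refused whole. The fingers move at their own pace and stop on an object; the grip force is fixed at half the most. Time passes only in rows, so rows that do not move let the fingers close. It gives the time, the measured TCP pose, the force, the opening and the grip force at its end, in the units of the state.
- ctrl.read_state(): the state, without advancing time (a new reading comes with each control period).
- eyes.get_image(name): name is "side" or "top" or "wrist"; returns a dict with "color" (384x512x3 uint8, blue, green, red), "fovy" (degrees; the focal length in pixels is half the picture's height over the tangent of half this angle, whatever the lens; pixels are square), "cx", "cy" (the principal point, pixels), "world_from_camera" (4x4, takes a point from camera to world coordinates). Camera axes: x right, y up, looking along -z (the intrinsics and any distortion apply to the point x, -y, -z); pixel columns grow to the right and rows downward; lengths in mm; the calibration is good to about 2 mm. The wrist camera is an equidistant fisheye: a pixel r from the principal point sees the ray r / f radians off the axis. A picture is of the moment at which its call begins. There is no depth.
- job.finish_job(): hands the job in; it is judged then, once.
The state is a dict: "clock": time; "qpos": joint angles; "qd": joint speeds; "tau": joint torques, N m; "eef_pos": TCP position; "tool_rot": TCP orientation; "force": force on the tool from outside, world axes, zero at the start; "torque": the same for the moment, N m; "width": finger opening in mm; "gripper_force": force on a finger pad.
Only numpy, scipy, OpenCV 4.12 (cv2) and the standard library are available. Lean on these libraries where they do the work, as an engineer would, in place of code of your own. Each camera call takes 0.05 s, during which the arm holds its last target. There are 200 camera calls.

## Working session

There is one attempt and no reset: what is moved stays moved. The work goes in short steps, Python scripts to look and compute and a tool call to move; the robot and the scene stay as the last step left them, time stands still between calls to the robot, and variables do not carry over. Pictures are saved under pics/ and viewed, at most 10 in all, crops included, and the job is handed in when it is done.

Besides the shell and the picture viewer there is one more tool, called after "Request:" in YAML: its name, and indented under it one key for each argument. carry_out: Moves the arm, as the interface text tells. Its arguments: {"type":"object","properties":{"moves":{"type":"array","items":{"type":"object","properties":{"tx":{"type":"number","minimum":-1,"maximum":1},"ty":{"type":"number","minimum":-1,"maximum":1},"tz":{"type":"number","minimum":-1,"maximum":1},"twist":{"type":"number","minimum":-1,"maximum":1},"fingers":{"type":"number"}}}}},"required":["moves"]}

```bash
mkdir -p pics; python3 - <<'E'
from cell import ctrl, eyes
import cv2, numpy as np
s=ctrl.read_state(); print(s['clock'],s['eef_pos'],s['tool_rot'],s['width'])
for n in("top","side"):
    i=eyes.get_image(n); cv2.imwrite(f"pics/{n}0.png",i['color']); print(n,i['fovy'],i['cx'],i['cy'],np.round(i['world_from_camera'],3).tolist())
a=cv2.imread("pics/top0.png");b=cv2.imread("pics/side0.png")
E
```

```text
0.0 [181.20022733 623.62274443 241.39307561] [-3.13973329e+00  3.69654213e-05  2.85878491e+00] 85.38905915208052
top 51.64459390250866 255.250236531937 189.08506566199654 [[0.013, 0.999, -0.042, 523.143], [-1.0, 0.014, 0.024, 16.24], [0.025, 0.042, 0.999, 1145.792], [0.0, 0.0, 0.0, 1.0]]
side 48.32438160213993 259.75692321400174 200.32814993260652 [[0.904, 0.219, -0.368, 109.342], [-0.428, 0.463, -0.776, -1017.47], [0.0, 0.859, 0.512, 730.281], [0.0, 0.0, 0.0, 1.0]]
```

View pics/top0.png

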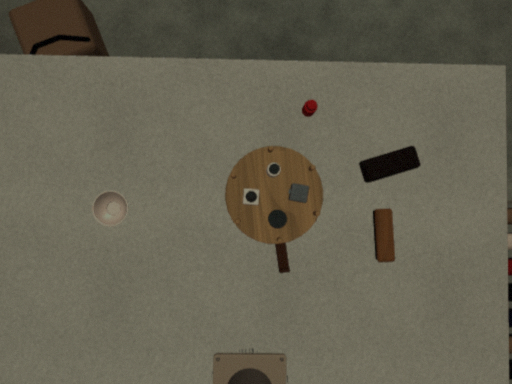

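View pics/side0.png

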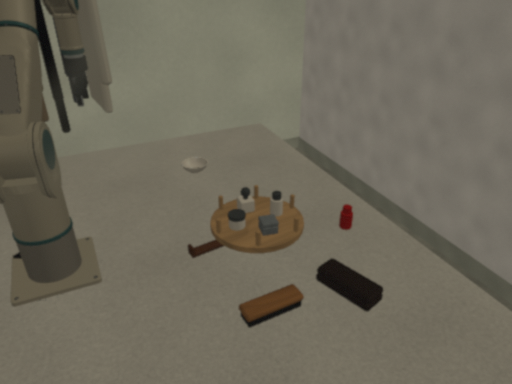

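The top view shows the disc centred near (274,195), with the perfume at (251,197), the tab end near (284,270), and pegs around the rim. The side view confirms the layout, with the perfume at (246,197) and the red look-alike outside the carousel. The carousel has to turn about 100° counter-clockwise.

```bash
cat > h.py <<'E'
import numpy as np, cv2
from cell import ctrl, eyes
def ray(i,u,v):
    f=192/np.tan(np.radians(i['fovy'])/2); T=i['world_from_camera']
    return T[:3,3], T[:3,:3]@np.array([(u-i['cx'])/f,-(v-i['cy'])/f,-1])
def onz(i,u,v,z):
    o,d=ray(i,u,v); return o+d*(z-o[2])/d[2]
def meet(a,b):
    (o,d),(p,e)=a,b; s=np.linalg.lstsq(np.c_[d,-e],p-o,rcond=None)[0]
    x,y=o+s[0]*d,p+s[1]*e; return (x+y)/2,np.linalg.norm(x-y)
def proj(i,P):
    T=i['world_from_camera']; c=T[:3,:3].T@(np.array(P)-T[:3,3]); f=192/np.tan(np.radians(i['fovy'])/2)
    return i['cx']-f*c[0]/c[2], i['cy']+f*c[1]/c[2]
def blobs(m,lo=5):
    n,_,st,ce=cv2.connectedComponentsWithStats(m.astype(np.uint8)); return [(st[k][4],*np.round(ce[k],1)) for k in range(1,n) if st[k][4]>=lo]
E
python3 - <<'E'
from h import *
i=eyes.get_image("top"); j=eyes.get_image("side")
for n,im,(x,y,w,h) in(("t",i,(215,135,120,145)),("s",j,(180,175,135,90))):
    c=im['color'][y:y+h,x:x+w]; cv2.imwrite(f"pics/c{n}.png",cv2.resize(cv2.convertScaleAbs(c,alpha=1.6),None,fx=5.9 if n=='s' else 4,fy=5.9 if n=='s' else 4,interpolation=cv2.INTER_CUBIC))
hsv=cv2.cvtColor(i['color'],cv2.COLOR_BGR2HSV)
roi=np.zeros((384,512),bool);roi[135:280,215:335]=1
wood=(hsv[...,0]<25)&(hsv[...,1]>90)&(hsv[...,2]>70)&roi
cs,_=cv2.findContours(wood.astype(np.uint8),cv2.RETR_EXTERNAL,cv2.CHAIN_APPROX_NONE)
c=max(cs,key=cv2.contourArea); h=cv2.convexHull(c)
P=np.array([onz(i,*p[0],38)[:2] for p in c],float)
(cx,cy),r=cv2.minEnclosingCircle(P.astype(np.float32)); print("disc",cx,cy,r, cv2.fitEllipse(P.astype(np.float32)))
print("dark",blobs((hsv[...,2]<60)&roi))
print("white",blobs((hsv[...,1]<60)&(hsv[...,2]>140)&roi))
for p in [(270,149),(312,168),(315,213),(278,239),(239,221),(234,177)]:
    print(p,hsv[p[1],p[0]],onz(i,*p,83).round())
E
```

```text
disc 557.02685546875 -63.52901077270508 137.96041870117188 ((556.2471313476562, -62.83251190185547), (270.9842834472656, 271.3258972167969), 146.62261962890625)
dark [(np.int32(74), np.float64(273.8), np.float64(168.4)), (np.int32(53), np.float64(294.4), np.float64(196.1)), (np.int32(81), np.float64(250.7), np.float64(196.3)), (np.int32(6), np.float64(299.5), np.float64(194.7)), (np.int32(271), np.float64(277.1), np.float64(218.5)), (np.int32(289), np.float64(281.9), np.float64(257.6))]
white [(np.int32(5), np.float64(245.6), np.float64(190.0))]
(270, 149) [ 15 150  97] [677. -48.  83.]
(312, 168) [ 16 147  99] [ 627. -162.   83.]
(315, 213) [ 14 138  74] [ 506. -171.   83.]
(278, 239) [ 17 142  90] [435. -72.  83.]
(239, 221) [ 16 143  96] [482.  33.  83.]
(234, 177) [ 14 129  71] [600.  48.  83.]
```

View pics/ct.png

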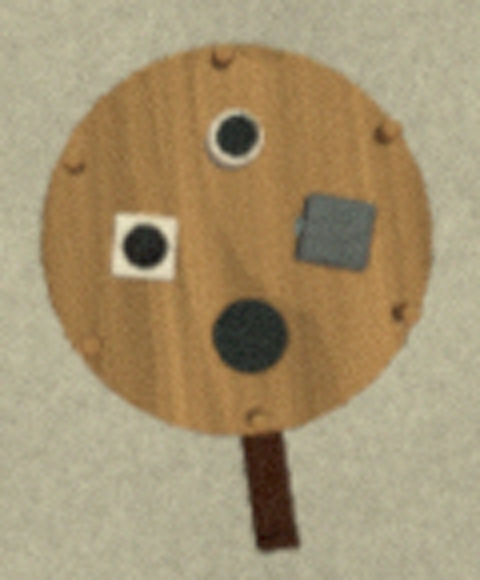

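View pics/cs.png

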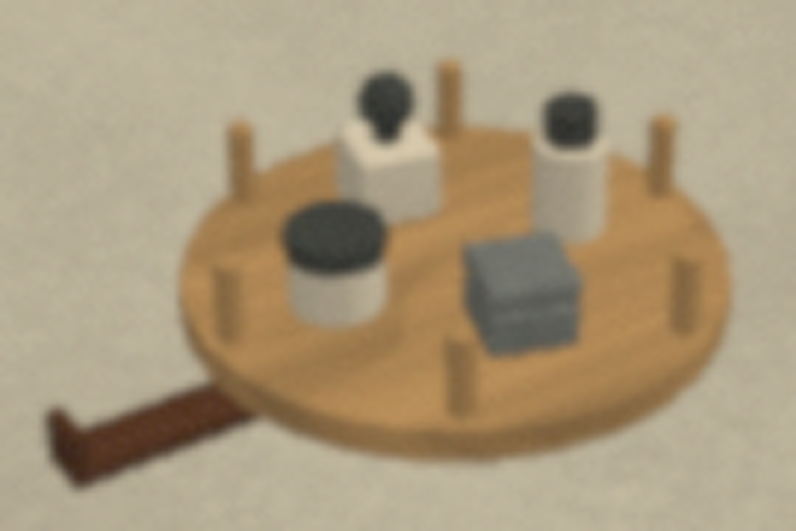

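```bash
python3 - <<'E'
from h import *
i=eyes.get_image("top"); j=eyes.get_image("side")
C=np.array([556.6,-63.2])
T=lambda x,y:(215+x/4-.4,135+y/4-.4); S=lambda x,y:(180+x/5.9-.4,175+y/5.9-.4)
def show(n,p,e=0): d=p[:2]-C; print(n,p.round(1),round(e,1),"r",np.hypot(*d).round(1),"ang",np.degrees(np.arctan2(d[1],d[0])).round(1))
print([ [round(float(v),1) for v in proj(j,[*C+125*np.array([np.cos(a),np.sin(a)]),83])] for a in np.radians(7+60*np.arange(6))])
for n,t,s in [("ball",(145,246),(386,101)),("lotioncap",(237,136),(571,97)),("jar lid",(250,335),(335,220)),("peg7",(222,53),(663,120)),("peg67",(73,163),(450,65)),("peg127",(92,341),(240,125)),("peg187",(258,410),(228,268)),("peg-113",(404,308),(460,340)),("peg-53",(390,128),(686,262)),("tabend",(277,549),(59,412))]:
    show(n,*meet(ray(i,*T(*t)),ray(j,*S(*s))))
show("tab tip z30",onz(i,*T(278,547),30))
show("tab mid",onz(i,281.9,257.6,14))
show("tabbase",onz(i,*T(264,436),12))
show("ball z99",onz(i,*T(145,246),99))
E
```

```text
[[293.3, 194.3], [256.8, 185.1], [221.6, 195.8], [219.9, 218.6], [260.1, 230.6], [298.2, 216.8]]
ball [546.5   3.2  98.4] 4.6 r 67.2 ang 98.6
lotioncap [619.8 -56.  113.4] 2.7 r 63.6 ang 6.5
jar lid [488.4 -68.   83.8] 4.5 r 68.4 ang -175.9
peg7 [678.5 -47.3  81.2] 3.5 r 122.9 ang 7.4
peg67 [603.2  51.6  81.7] 2.0 r 123.9 ang 67.9
peg127 [481.7  38.   82.2] 7.3 r 125.9 ang 126.5
peg187 [434.8 -73.7  74.8] 10.9 r 122.3 ang -175.1
peg-113 [ 506.7 -172.4   74.8] 6.6 r 120.1 ang -114.6
peg-53 [ 628.9 -161.8   76.3] 5.9 r 122.2 ang -53.7
tabend [338.9 -92.8  34.1] 3.4 r 219.7 ang -172.3
tab tip z30 [341.2 -94.4  30. ] 0 r 217.7 ang -171.8
tab mid [377.3 -89.3  14. ] 0 r 181.2 ang -171.7
tabbase [416.6 -85.4  12. ] 0 r 141.7 ang -171.0
ball z99 [548.6   2.4  99. ] 0 r 66.1 ang 96.9
```

Request:
carry_out:
  moves:
    - {"tx": -0.13, "ty": -0.138, "fingers": 0}
    - {"tx": -0.13, "ty": -0.138, "fingers": 0}
    - {"tx": -0.13, "ty": -0.138, "fingers": 0}
    - {"tx": -0.13, "ty": -0.138, "fingers": 0}
    - {"tx": -0.13, "ty": -0.138, "fingers": 0}
    - {"tx": -0.13, "ty": -0.138, "fingers": 0}
    - {"tx": -0.13, "ty": -0.138, "fingers": 0}
    - {"tx": -0.13, "ty": -0.138, "fingers": 0}
    - {"tx": -0.13, "ty": -0.138, "fingers": 0}
    - {"tx": -0.13, "ty": -0.138, "fingers": 0}
    - {"tx": -0.13, "ty": -0.138, "fingers": 0}
    - {"tx": -0.13, "ty": -0.138, "fingers": 0}

```text
validation failed for argument at $.mo...
```

Request:
carry_out:
  moves:
    - {"tx": -0.13, "ty": -0.138, "fingers": 0}
    - {"tx": -0.13, "ty": -0.138, "fingers": 0}
    - {"tx": -0.13, "ty": -0.138, "fingers": 0}
    - {"tx": -0.13, "ty": -0.138, "fingers": 0}
    - {"tz": 0.1, "fingers": 0}
    - {"tz": 0.0, "fingers": 0}
    - {"fingers": 0}

```text
validation failed for argument at $.mo...
```

```bash
python3 - <<'E'
from h import *
print(ctrl.tips_ahead); s=ctrl.read_state(); print(s['clock'],s['eef_pos'],s['tool_rot'],s['width'],s['force'])
E
```

```text
11.0
0.3 [181.28249034 624.02409999 242.00170277] [-3.14096956e+00 -3.93552711e-05  2.85878973e+00] 85.0488516472184 [1.29265521 0.79587522 0.44675665]
```

Request:
carry_out:
  moves:
    - {"tx": -0.13, "ty": -0.138, "tz": 0.0, "twist": 0.0, "fingers": 0.0}

```text
clock: 0.42
eef_pos: [204.1, 576.5, 241.7]
tool_rot: [3.139, -0.003, 2.865]
force: [1.8, -0.9, 0.2]
width: 69.6
gripper_force: 0.0
```

Request:
carry_out:
  moves:
    - {"tx": -0.13, "ty": -0.138, "tz": 0, "twist": 0, "fingers": 0}
    - {"tx": -0.13, "ty": -0.138, "tz": 0, "twist": 0, "fingers": 0}
    - {"tx": -0.13, "ty": -0.138, "tz": 0, "twist": 0, "fingers": 0}
    - {"tx": -0.13, "ty": -0.138, "tz": 0, "twist": 0, "fingers": 0}
    - {"tx": -0.13, "ty": -0.138, "tz": 0, "twist": 0, "fingers": 0}
    - {"tx": -0.13, "ty": -0.138, "tz": 0, "twist": 0, "fingers": 0}
    - {"tx": -0.13, "ty": -0.138, "tz": 0, "twist": 0, "fingers": 0}
    - {"tx": -0.13, "ty": -0.138, "tz": 0, "twist": 0, "fingers": 0}
    - {"tx": -0.13, "ty": -0.138, "tz": 0, "twist": 0, "fingers": 0}
    - {"tx": -0.13, "ty": -0.138, "tz": 0, "twist": 0, "fingers": 0}
    - {"tx": -0.13, "ty": -0.138, "tz": 0, "twist": 0, "fingers": 0}

```text
clock: 1.8
eef_pos: [493.0, 14.9, 242.5]
tool_rot: [3.141, 0.001, 2.859]
force: [0.3, -0.5, 0.1]
width: -0.4
gripper_force: 0.0
```

Request:
carry_out:
  moves:
    - {"tx": -0.13, "ty": -0.138, "tz": 0, "twist": 0, "fingers": 0}
    - {"tx": -0.13, "ty": -0.138, "tz": 0, "twist": 0, "fingers": 0}
    - {"tx": -0.13, "ty": -0.138, "tz": 0, "twist": 0, "fingers": 0}
    - {"tx": -0.13, "ty": -0.138, "tz": 0, "twist": 0, "fingers": 0}
    - {"tx": 0, "ty": 0, "tz": 0, "twist": 0, "fingers": 0}
    - {"tx": 0, "ty": 0, "tz": 0, "twist": 0, "fingers": 0}

```text
clock: 2.55
eef_pos: [595.3, -185.4, 241.8]
tool_rot: [3.141, -0.001, 2.859]
force: [0.8, 0.9, -0.3]
width: -0.1
gripper_force: 0.0
```

Request:
carry_out:
  moves:
    - {"tx": 0, "ty": 0, "tz": 0.15, "twist": 0, "fingers": 0}
    - {"tx": 0, "ty": 0, "tz": 0.15, "twist": 0, "fingers": 0}
    - {"tx": 0, "ty": 0, "tz": 0.15, "twist": 0, "fingers": 0}
    - {"tx": 0, "ty": 0, "tz": 0.06, "twist": 0, "fingers": 0}
    - {"tx": 0, "ty": 0, "tz": 0.06, "twist": 0, "fingers": 0}
    - {"tx": 0, "ty": 0, "tz": 0, "twist": 0, "fingers": 0}

```text
clock: 3.3
eef_pos: [595.6, -185.5, 71.0]
tool_rot: [3.141, -0.001, 2.859]
force: [-0.6, -0.4, 0.1]
width: 0.2
gripper_force: 0.0
```

```bash
python3 - <<'E'
from h import *
i=eyes.get_image("side");x,y,w,h=180,120,135,145
cv2.imwrite("pics/s2.png",cv2.resize(cv2.convertScaleAbs(i['color'][y:y+h,x:x+w],alpha=1.6),None,fx=4,fy=4,interpolation=cv2.INTER_CUBIC))
C=np.array([556.6,-63.2]); yaw=2.859; R=np.array([[np.cos(yaw),np.sin(yaw)],[np.sin(yaw),-np.cos(yaw)]]) # rows tool x,y (symmetric)
p=np.array(ctrl.read_state()['eef_pos'][:2]);print(p)
for a in range(-66,40,6):
    q=C+128*np.array([np.cos(np.radians(a)),np.sin(np.radians(a))]); print(a,q.round(),(R@(q-p)/300).round(3)); p=q
E
```

```text
[ 596.15727574 -185.91615562]
-66 [ 609. -180.] [-0.035  0.03 ]
-60 [ 621. -174.] [-0.033  0.031]
-54 [ 632. -167.] [-0.029  0.034]
-48 [ 642. -158.] [-0.025  0.037]
-42 [ 652. -149.] [-0.022  0.039]
-36 [ 660. -138.] [-0.017  0.041]
-30 [ 667. -127.] [-0.013  0.043]
-24 [ 674. -115.] [-0.008  0.044]
-18 [ 678. -103.] [-0.004  0.045]
-12 [682. -90.] [0.001 0.045]
-6 [684. -77.] [0.006 0.044]
0 [685. -63.] [0.01  0.043]
6 [684. -50.] [0.015 0.042]
12 [682. -37.] [0.019 0.04 ]
18 [678. -24.] [0.023 0.038]
24 [674. -11.] [0.027 0.036]
30 [667.   1.] [0.031 0.033]
36 [660.  12.] [0.034 0.029]
```

View pics/s2.png

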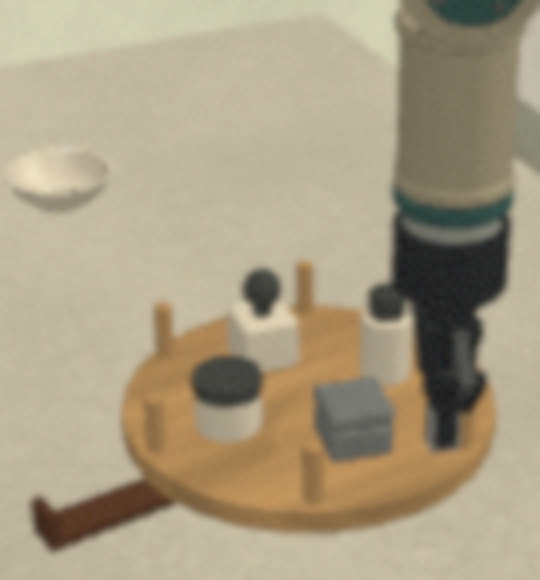

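The fingers stand at about (445,435), just behind the right peg and clear of the ring box. I'll push along the circle in 3° rows.

Request:
carry_out:
  moves:
    - {"tx": -0.017, "ty": 0.015, "tz": 0, "twist": 0, "fingers": 0}
    - {"tx": -0.017, "ty": 0.015, "tz": 0, "twist": 0, "fingers": 0}
    - {"tx": -0.017, "ty": 0.015, "tz": 0, "twist": 0, "fingers": 0}
    - {"tx": -0.016, "ty": 0.016, "tz": 0, "twist": 0, "fingers": 0}
    - {"tx": -0.015, "ty": 0.017, "tz": 0, "twist": 0, "fingers": 0}
    - {"tx": -0.014, "ty": 0.017, "tz": 0, "twist": 0, "fingers": 0}
    - {"tx": -0.013, "ty": 0.018, "tz": 0, "twist": 0, "fingers": 0}
    - {"tx": -0.012, "ty": 0.019, "tz": 0, "twist": 0, "fingers": 0}
    - {"tx": -0.011, "ty": 0.019, "tz": 0, "twist": 0, "fingers": 0}
    - {"tx": -0.011, "ty": 0.02, "tz": 0, "twist": 0, "fingers": 0}

```text
clock: 4.6
eef_pos: [651.5, -148.4, 71.3]
tool_rot: [-3.142, -0.0, 2.859]
force: [-0.1, -0.6, -0.5]
width: 0.0
gripper_force: 0.5
```

```bash
cat > look.py <<'E'
from h import *
import sys
i=eyes.get_image("top");x,y,w,h=215,125,120,150
cv2.imwrite(sys.argv[1],cv2.resize(cv2.convertScaleAbs(i['color'][y:y+h,x:x+w],alpha=1.6),None,fx=4,fy=4,interpolation=cv2.INTER_CUBIC))
C=np.array([556.6,-63.2]);s=ctrl.read_state();d=s['eef_pos'][:2]-C
print(s['clock'],s['eef_pos'],s['force'],"tool r,ang",np.hypot(*d),np.degrees(np.arctan2(d[1],d[0])))
m=(cv2.cvtColor(i['color'],cv2.COLOR_BGR2HSV)[...,2]<60); m[:140]=0;m[280:]=0;m[:,:220]=0;m[:,330:]=0
for a,u,v in blobs(m,40):
    q=onz(i,u,v,99)[:2]-C; print(a,u,v,"r",np.hypot(*q).round(1),"ang",np.degrees(np.arctan2(q[1],q[0])).round(1))
E
python3 look.py pics/t3.png
```

```text
4.65 [ 652.47798562 -147.14712699   71.30366265] [0.74188343 0.70206775 0.23809064] tool r,ang 127.43511390450988 -41.204159460921154
920 306.3 185.2 r 84.2 ang -74.2
71 264.9 170.7 r 66.6 ang 26.1
82 253.4 205.0 r 66.4 ang 118.2
270 285.8 216.1 r 65.5 ang -155.3
139 278.7 255.1 r 162.2 ang -176.6
59 290.0 262.3 r 184.7 ang -167.6
```

View pics/t3.png

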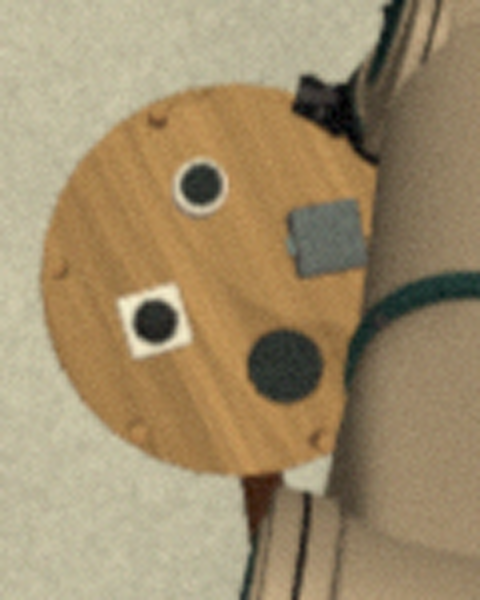

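The carousel turns as planned: the perfume (155,320 in the crop) went from 97° to 118°, and everything is upright. I'll keep pushing.

Request:
carry_out:
  moves:
    - {"tx": -0.009, "ty": 0.02, "tz": 0, "twist": 0, "fingers": 0}
    - {"tx": -0.008, "ty": 0.021, "tz": 0, "twist": 0, "fingers": 0}
    - {"tx": -0.007, "ty": 0.021, "tz": 0, "twist": 0, "fingers": 0}
    - {"tx": -0.006, "ty": 0.022, "tz": 0, "twist": 0, "fingers": 0}
    - {"tx": -0.004, "ty": 0.022, "tz": 0, "twist": 0, "fingers": 0}
    - {"tx": -0.004, "ty": 0.022, "tz": 0, "twist": 0, "fingers": 0}
    - {"tx": -0.002, "ty": 0.022, "tz": 0, "twist": 0, "fingers": 0}
    - {"tx": -0.002, "ty": 0.023, "tz": 0, "twist": 0, "fingers": 0}
    - {"tx": 0.0, "ty": 0.022, "tz": 0, "twist": 0, "fingers": 0}
    - {"tx": 0.001, "ty": 0.023, "tz": 0, "twist": 0, "fingers": 0}
    - {"tx": 0.003, "ty": 0.022, "tz": 0, "twist": 0, "fingers": 0}
    - {"tx": 0.003, "ty": 0.022, "tz": 0, "twist": 0, "fingers": 0}

```text
clock: 6.15
eef_pos: [683.4, -75.7, 71.3]
tool_rot: [3.142, 0.0, 2.859]
force: [-0.3, -0.2, 0.0]
width: -0.0
gripper_force: 0.4
```

```bash
python3 look.py pics/t4.png
```

```text
6.2 [683.6855719  -74.10329606  71.31902156] [-0.00120592  0.14301332  1.00941804] tool r,ang 127.55243803771141 -4.9036785481695935
47 268.1 142.4 r 137.1 ang 9.1
74 253.5 181.3 r 66.9 ang 62.1
518 293.3 187.7 r 49.1 ang -71.2
166 311.0 244.0 r 162.4 ang -144.3
80 236.6 257.5 r 197.0 ang 149.3
```

Request:
carry_out:
  moves:
    - {"tx": 0.005, "ty": 0.022, "tz": 0, "twist": 0, "fingers": 0}
    - {"tx": 0.005, "ty": 0.022, "tz": 0, "twist": 0, "fingers": 0}
    - {"tx": 0.007, "ty": 0.021, "tz": 0, "twist": 0, "fingers": 0}
    - {"tx": 0.008, "ty": 0.021, "tz": 0, "twist": 0, "fingers": 0}
    - {"tx": 0.009, "ty": 0.02, "tz": 0, "twist": 0, "fingers": 0}
    - {"tx": 0.01, "ty": 0.02, "tz": 0, "twist": 0, "fingers": 0}
    - {"tx": 0.011, "ty": 0.02, "tz": 0, "twist": 0, "fingers": 0}
    - {"tx": 0.012, "ty": 0.019, "tz": 0, "twist": 0, "fingers": 0}
    - {"tx": 0.013, "ty": 0.018, "tz": 0, "twist": 0, "fingers": 0}
    - {"tx": 0.014, "ty": 0.018, "tz": 0, "twist": 0, "fingers": 0}
    - {"tx": 0.01, "ty": 0.012, "tz": 0, "twist": 0, "fingers": 0}
    - {"tx": 0, "ty": 0, "tz": 0, "twist": 0, "fingers": 0}

```text
clock: 7.7
eef_pos: [670.9, -5.0, 71.3]
tool_rot: [3.141, -0.0, 2.86]
force: [-0.2, 0.5, 0.9]
width: 0.1
gripper_force: 0.0
```

```bash
python3 look.py pics/t5.png
```

```text
7.75 [671.0671729   -5.51633638  71.30529205] [0.28254718 0.20685693 0.00590956] tool r,ang 128.18010266699017 26.744994075585687
1113 266.7 222.9 r 81.2 ang 163.7
267 299.3 192.5 r 62.6 ang -86.9
```

View pics/t5.png

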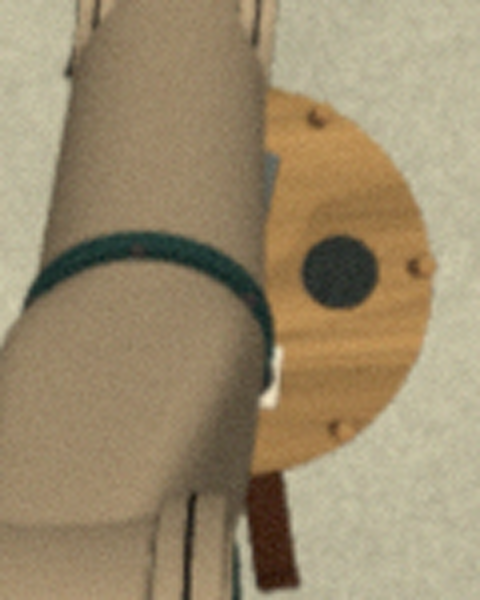

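The perfume should be about 2° short of the tab. I'll nudge it, back off the peg, lift straight up and clear the view.

Request:
carry_out:
  moves:
    - {"tx": 0.005, "ty": 0.006, "tz": 0, "twist": 0, "fingers": 0}
    - {"tx": 0.004, "ty": 0.005, "tz": 0, "twist": 0, "fingers": 0}
    - {"tx": 0, "ty": 0, "tz": 0, "twist": 0, "fingers": 0}
    - {"tx": -0.025, "ty": -0.03, "tz": 0, "twist": 0, "fingers": 0}
    - {"tx": 0, "ty": 0, "tz": -0.1, "twist": 0, "fingers": 0}
    - {"tx": 0, "ty": 0, "tz": -0.18, "twist": 0, "fingers": 0}
    - {"tx": 0, "ty": 0, "tz": -0.18, "twist": 0, "fingers": 0}
    - {"tx": 0, "ty": -0.19, "tz": 0, "twist": 0, "fingers": 0}
    - {"tx": 0, "ty": -0.19, "tz": 0, "twist": 0, "fingers": 0}
    - {"tx": 0, "ty": -0.19, "tz": 0, "twist": 0, "fingers": 0}
    - {"tx": 0, "ty": -0.19, "tz": 0, "twist": 0, "fingers": 0}
    - {"tx": 0, "ty": -0.19, "tz": 0, "twist": 0, "fingers": 0}

```text
clock: 9.25
eef_pos: [593.8, -289.3, 209.5]
tool_rot: [-3.141, 0.0, 2.858]
force: [0.1, -0.5, 0.5]
width: -0.0
gripper_force: 0.0
```

Request:
carry_out:
  moves:
    - {"tx": 0, "ty": -0.1, "tz": 0, "twist": 0, "fingers": 0}
    - {"tx": 0, "ty": 0, "tz": 0, "twist": 0, "fingers": 0}
    - {"tx": 0, "ty": 0, "tz": 0, "twist": 0, "fingers": 0}

```text
clock: 9.62
eef_pos: [586.7, -314.4, 209.1]
tool_rot: [3.14, -0.0, 2.859]
force: [1.2, 0.4, -0.3]
width: 0.0
gripper_force: 0.0
```

```bash
python3 look.py pics/t6.png
```

```text
9.675 [ 587.05209259 -313.58967884  209.14940649] [0.45425008 0.25716036 0.18355955] tool r,ang 252.23465506220933 -83.06581033745798
269 299.4 191.9 r 63.0 ang -85.5
68 250.4 194.9 r 67.0 ang 94.1
83 277.7 218.5 r 66.3 ang -174.8
291 281.9 257.6 r 169.4 ang -173.8
```

View pics/t6.png

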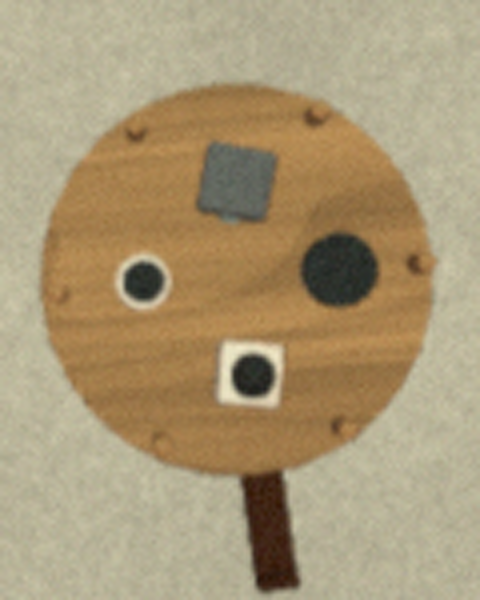

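The perfume, at (253,376) in the crop, stands in line with the tab at about 185° against 188°. That is roughly 3.5 mm off the line, with 14 mm allowed. All four things are upright and the arm is clear.

```bash
python3 -c "
from cell import job
print(job.finish_job())"
```

```text
the job is handed in; nothing more can be done
None
```

The job is handed in: I pushed the carousel about 88° counter-clockwise by a rim peg, and the last picture put the perfume bottle about 3.5 mm off the tab's centre line (14 mm allowed), with all four things upright and the arm clear; no verdict came back.

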